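Close the balance's draft shield and tare

ROBOT

A 7-joint arm with a two-finger parallel gripper is mounted at the origin on the work surface. World frame = base frame: x ahead of the robot, y to its left, z up, the work surface at z = 0. Lengths are in m, angles in rad, forces in N, time in s.
With the tool pointing down it reaches from about 0.425 to 0.875 m from the base axis. Payload 4.7 kg.
Tool frame: the origin (TCP) lies midway between the tips of the shut fingers; the grasp point (between the pads) lies 19 mm behind it; z points along the fingers, y is the direction in which the jaws open and shut (so a half turn about z gives the same grasp; the last joint's range is limited). The gripper opens to 85 mm and grips with 20 to 120 N. Pads are 22 mm wide; open, the fingers measure 114 mm over their backs; the gripper's body (76 mm by 85 mm) begins 54 mm behind the grasp point. The pads swing forward as they close: fully open they stand 13 mm farther back than shut.
Start: joints at [1.247, 0.321, -0.07, 1.45, 0.023, 1.371, -0.057], TCP at [0.215, -0.613, 0.231] pointing down, gripper open.
Joint ranges: [-2.86, 2.86], [-0.3, 2.09], [-1.38, 1.24], [0.06, 2.45], [-1.56, 4.7], [0.09, 2.05], [-2.69, 2.69]. Speed limits (rad/s): [2.57, 2.57, 3.14, 3.14, 3.14, 3.14, 3.14].

INTERFACE

Orientations are given as a 3x3 rotation matrix whose columns are the frame's x, y, z axes.
In Python, from bench import ctrl gives the robot as it stands.
- The arm moves only by the shell command python3 -m crank 'ROWS' [OPENING] [FORCE]. ROWS is JSON, a list of rows, each an object with "translation": the shift along the tool's x, y, z in cm, a list of three; "turn": the turn about the tool's z in degrees. A call has 1 to 5 rows; each row shifts and turns the commanded pose from where the row before left it, along the tool's axes as they then stand; what a row does not reach is not made up. A row lasts 1/10 s, in which the tool goes at most 50 mm and 8.59 degrees, less where a joint would pass 70% of its speed; a pose out of reach is approached as far as the arm can. A call with a gripper value outside its range is refused whole. OPENING is the opening in per cent of the stroke, from 0 (shut) to 100 (fully open), set as the call begins (- or left out, the last holds). The fingers move at their own pace and stop on an object; FORCE is the grip in N (left out, the last holds). Time passes only in rows, so rows that do not move let the fingers close. It gives the time, the measured TCP pose, the force and the opening at its end, in the units of the state.
- ctrl.sense(): the state, without advancing time (a new reading comes with each control period).
- ctrl.capture(name): name is "scene" or "top"; returns the picture (480x640x3 uint8, red, green, blue); there is no depth.
- ctrl.calibration(name): a dict with "fx", "fy", "cx", "cy" (pixels), "world_from_camera" (4x4, takes a point from camera to world coordinates). Camera axes: x right, y down, z forward; pixel columns grow to the right and rows downward; lengths in m; the calibration is good to about 2 mm. A picture is of the moment at which its call begins. calibration takes no time and is no camera call.
- ctrl.sign_off(): hands the job in, once; it reports no verdict.
Trained networks look in the newest picture that a camera, given by its name, has taken for a name from the list of things; names that differ only in an ending like _2 or _b are one class to them, and where a whole thing is asked for, a point or a joint stands for the part that bears it (a point fixed in the world has none). Each returns a list of dicts, best first, with "confidence" (0 to 1); they miss things now and then, are a little off and sometimes report something else, mostly with a low value. They report only what shows in the picture. A call takes as long as a camera call.
- ctrl.search_frame(query, camera): "at" ([x, y, z] in m, in world coordinates, good to about 4 mm: the middle of the surface that is visible of it).
- ctrl.tip_of(query, camera): "at" ([x, y, z] in m, in world coordinates, good to about 4 mm: a listed point, or the origin of a listed thing).
The state is a dict: "t": time; "joints": joint angles; "joint_vel": joint speeds; "joint_torque": joint torques, N m; "ee_pos": TCP position; "eef_rot": TCP orientation; "wrist_force": force on the tool from outside, world axes, zero at the start; "wrist_torque": the same for the moment, N m; "gripper_width": opening from 0.0 (shut) to 1.0 (fully open).
Only numpy, scipy, OpenCV 4.12 (cv2) and the standard library are available. Lean on these libraries where they do the work, as an engineer would, in place of code of your own. Each camera call takes 0.05 s, during which the arm holds its last target. There are 200 camera calls.

TASK

A steel ring is about to be weighed on the lab balance. Using only your fingertips, push the glass roof and the left side door of its draft shield fully shut (in either order) by their blue finger lips, then press the green tare button all the way down and let it spring back. Do not press the red button, leave the ring where it lies on the pan, lift or carry nothing, and leave the things around the balance where they are.

Things in the scene. Friction and masses are not known exactly. Their poses are not given: they have to be found in the camera images.
- balance: White laboratory balance, fixed to the bench, 320 mm deep (x), 210 mm wide (y). Origin: centre of its footprint at bench level. Its +x points to its rear (away from the robot at yaw 0), +y to its left side, z up; all offsets below are in this frame, mm. Front console x -160..-20, top at z 55; plinth with the glass draft shield x -22..160, y -102..105, fixed glass walls (front, rear, right) up to z 155. Steel pan of radius 45 centred at (70, 0), top at z 78
- roof (a joint): Travel in m of the glass roof pane (180 x 208 x 6 mm, top at z 161): 0 = fully shut (end stop), grows to 0.12 as it slides to the balance's +x (rear). It starts 0.05 to 0.11 open. Slides with about 1.5 N friction plus light damping (6 N per m/s) and stays where it is left
- roof_lip (a point): Centre of the upright rear face of the blue finger lip on the roof pane: 100 mm wide along y, from z 161 (pane surface) to z 189. It lies at (20, 0, 175) when shut and moves to +x with the roof. Pushing this face toward the balance's front (-x) shuts the roof. In front of the face the lip is a sloping ramp down to the pane; behind it the pane is bare
- side_door (a joint): Travel in m of the left (+y) glass side door (180 mm long, z 73..153, outer face at y 105): 0 = fully shut (end stop), grows to 0.12 as it slides to the balance's +x (rear). It starts 0.05 to 0.11 open. Friction and damping as for the roof
- side_lip (a point): Centre of the upright rear face of the blue finger lip on the outside of the side door: it stands out from y 105 to y 134, from z 105 to z 150. It lies at (20, 119.5, 127.5) when shut and moves to +x with the door. Pushing this face toward the balance's front (-x) shuts the door; the space outside the door is free for a finger at least up to y 170
- tare (a joint): Travel in m of the green tare button: 0 = up, 0.006 = fully down; a spring of 5 N at full travel brings it back
- tare_top (a point): Centre of the top of the green tare button (radius 14 mm, in a black round housing of radius 22 mm). The top stands 22 mm above the console (z 77), the housing 12 mm. It is at x -95 and at y +65 or -65 on the console; the red button is at the other place
- power (a joint): Travel in m of the red button, 0 = up, 0.006 = down: must not be pressed
- power_top (a point): Centre of the top of the red button, same size as the green one
- ring: Steel ring, 44 mm across, 18 mm high, loose on the pan inside the shield. Origin: centre of its underside
- weight: Brass weight with a knob, 38 mm across, 70 mm high, standing on the bench to the right of the console. Origin: centre of its underside
- beaker: Empty glass beaker, 70 mm across, 90 mm high, standing to the left of the balance. Origin: centre of its underside
- reagent: Amber bottle, 64 mm across, 140 mm high, standing to the right of the shield. Origin: centre of its underside
- wrench: Steel wrench, 200 mm long, lying on the blue cloth to the right. Origin: its underside
- screwdriver: Screwdriver, 180 mm long, lying on the blue cloth to the right. Origin: its underside
- timer: Orange hand timer, 60 mm across, 17 mm high, lying to the left. Origin: centre of its underside

How it is judged:
On the way, in this order (a step that is already met when the one before it is completed fails the run):
1. roof and side door are both fully shut (value of joint each of roof, side_door below 0.003 m), for 0.2 s.
2. the green button is pressed down with the shield shut (all of step 1 and value of joint tare above 0.0045 m), for 0.05 s.
At the end, for the whole second after the job is handed in: Roof and side door are shut to within 3 mm, the green button has been pressed (more than 4.5 mm) and is up again, the red one is up, the ring lies at rest on the pan, and every other thing is within 20 mm of where it stood (all of step 1 and value of joint each of tare, power below 0.0015 m and z of ring in the frame of balance between 0.074 and 0.083 m and linear speed of ring below 0.01 m/s and distance of each of weight, beaker, reagent, wrench, screwdriver, timer from where it was at the start of the episode below 0.02 m); the robot touches nothing.
It fails at once if the green button is pressed while the roof or the side door is still open (value of joint tare above 0.003 m and value of joint any of roof, side_door above 0.006 m).
It fails at once if the balance is pushed with the arm or the gripper body instead of the fingers (over 10 N) (contact force between the arm and balance above 10 N).
It fails at once if the red button is pressed (value of joint power above 0.003 m).
It fails at once if the ring is lifted, carried or shoved on the pan (15 mm) (distance of ring from where it was at the start of the episode above 0.015 m).
It fails at once if a thing beside the balance is lifted, moved or knocked (20 mm) (distance of any of weight, beaker, reagent, wrench, screwdriver, timer from where it was at the start of the episode above 0.02 m).
It also fails if it takes over 58 s, if anything falls off the work surface, if the arm or the gripper's body presses on something with over 40 N, if the wrist force passes 120 N, or if a joint passes its speed limit or range.

## Working session

There is one attempt and no reset: what is moved stays moved. The work goes in short steps, Python scripts to look and compute and a shell command to move; the robot and the scene stay as the last step left them, time stands still between calls to the robot, and variables do not carry over. Pictures are saved under pics/ and viewed, about 8 in all and at most 12, crops included, and the job is handed in when it is done.

```bash
mkdir -p pics; ls
python3 - <<'E'
from bench import ctrl
import cv2, numpy as np
np.set_printoptions(precision=4,suppress=True)
s=ctrl.sense(); print(s['t'],s['ee_pos'],s['eef_rot'],s['gripper_width'])
for c in ['scene','top']:
    im=ctrl.capture(c); cv2.imwrite(f'pics/{c}0.png',im[:,:,::-1])
    k=ctrl.calibration(c); print(c,k['fx'],k['cx'],k['cy'],np.array(k['world_from_camera']))
    for q in ['balance','roof_lip','side_lip','tare_top','power_top','beaker','reagent','weight','timer']:
        r=ctrl.tip_of(q,c)
        print(q,[(np.round(d['at'],4).tolist(),round(d['confidence'],2)) for d in r[:2]])
E
```

```text
pics
0.0 [ 0.2153 -0.6128  0.2302] [[ 0.9434  0.3315 -0.0007]
 [ 0.3315 -0.9434  0.0018]
 [-0.0001 -0.0019 -1.    ]] 0.9988671596096876
scene 455.2103164055172 324.5519629285341 244.0113827574857 [[-0.9978  0.0447 -0.0493  0.6146]
 [ 0.0661  0.7512 -0.6568  0.8051]
 [ 0.0077 -0.6586 -0.7525  1.0954]
 [ 0.      0.      0.      1.    ]]
balance [([0.5373, 0.0314, 0.0005], 0.77)]
roof_lip [([0.6286, 0.0565, 0.1681], 0.98), ([0.4576, -0.0455, 0.075], 0.36)]
side_lip [([0.6164, 0.1726, 0.1259], 0.93)]
tare_top [([0.4305, 0.0767, 0.075], 0.41)]
power_top [([0.4554, -0.044, 0.0755], 0.41)]
beaker [([0.434, 0.2546, 0.0036], 0.87)]
reagent [([0.6543, -0.1532, 0.0038], 0.72)]
weight [([0.5021, -0.1838, 0.0023], 0.53)]
timer []
top 518.4808124815108 325.8411692904825 234.39983934645335 [[ 0.0078 -0.9954  0.0959  0.4055]
 [-0.9997 -0.0057  0.0217 -0.0579]
 [-0.021  -0.0961 -0.9952  1.3517]
 [ 0.      0.      0.      1.    ]]
balance [([0.5415, 0.0351, -0.0015], 0.92)]
roof_lip [([0.6326, 0.0616, 0.1728], 0.79)]
side_lip [([0.6109, 0.1774, 0.1263], 0.66), ([0.4295, 0.0829, 0.0774], 0.35)]
tare_top [([0.4336, 0.2539, 0.0017], 0.71), ([0.4283, 0.0803, 0.0743], 0.59)]
power_top [([0.461, -0.0479, 0.076], 0.67)]
beaker [([0.4314, 0.2544, -0.0004], 0.92)]
reagent [([0.4323, 0.256, 0.0021], 0.69), ([0.6598, -0.1497, -0.0047], 0.62)]
weight [([0.5031, -0.1801, -0.0042], 0.72), ([0.426, 0.0809, 0.0768], 0.33)]
timer [([0.4671, 0.4674, 0.0037], 0.88)]
```

View pics/scene0.png

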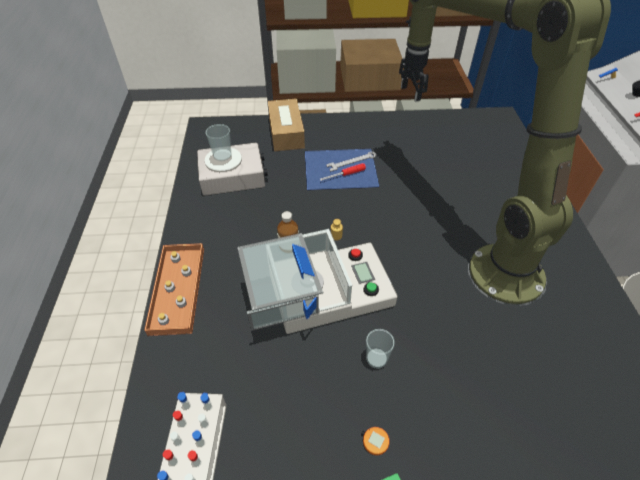

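View pics/top0.png

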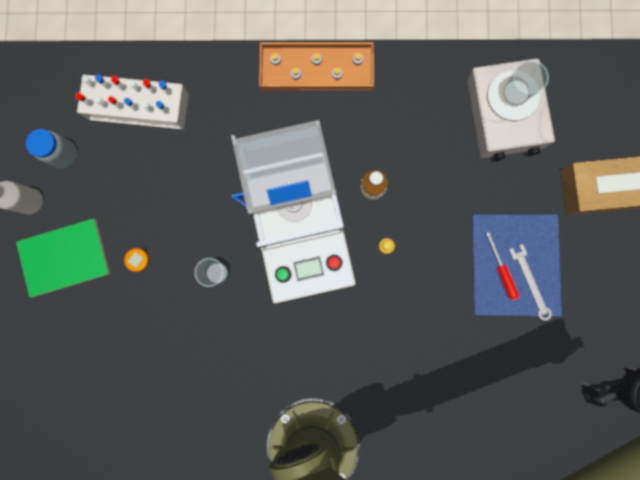

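The scene picture shows the roof lip at about (303,262), the side lip at (310,308), and the green button at (372,288) on the left (+y) side. Red is at (356,254). The top picture agrees, with green at (283,274) and red at (334,262), so the balance yaw is about 13.1° and its centre about (0.539, 0.033). The roof is about 75 mm open and the door about 85 mm. I'll lift, align the tool to the balance, shut the fingers and move over behind the roof lip.

```bash
python3 -m crank '[{"translation":[0,0,-3.5],"turn":3.15},{"translation":[0,0,-3.5],"turn":3.15},{"translation":[2.9,-2.8,0],"turn":0},{"translation":[2.9,-2.8,0],"turn":0},{"translation":[2.9,-2.8,0],"turn":0}]' 0 40
python3 -m crank '[{"translation":[2.9,-2.8,0],"turn":0},{"translation":[2.9,-2.8,0],"turn":0},{"translation":[2.9,-2.8,0],"turn":0},{"translation":[2.9,-2.8,0],"turn":0},{"translation":[2.9,-2.8,0],"turn":0}]'
python3 -m crank '[{"translation":[2.9,-2.8,0],"turn":0},{"translation":[2.9,-2.8,0],"turn":0},{"translation":[2.9,-2.8,0],"turn":0},{"translation":[2.9,-2.8,0],"turn":0},{"translation":[2.9,-2.8,0],"turn":0}]'
```

```text
t: 1.5
ee_pos: [0.2818, -0.5108, 0.3017]
eef_rot: [[0.974, 0.225, 0.001], [0.225, -0.974, -0.001], [0.0, 0.001, -1.0]]
wrist_force: [-0.2, -1.0, 0.3]
gripper_width: 0.139
t: 2.0
ee_pos: [0.3915, -0.3412, 0.3016]
eef_rot: [[0.974, 0.226, 0.0], [0.226, -0.974, -0.001], [0.0, 0.001, -1.0]]
wrist_force: [0.6, -1.5, -0.7]
gripper_width: 0.001
t: 2.5
ee_pos: [0.5011, -0.1721, 0.3016]
eef_rot: [[0.974, 0.226, 0.001], [0.226, -0.974, -0.001], [0.0, 0.001, -1.0]]
wrist_force: [0.1, -0.5, 0.1]
gripper_width: 0.002
```

```bash
python3 -m crank '[{"translation":[3.0,-2.7,0],"turn":0},{"translation":[3.0,-2.7,0],"turn":0},{"translation":[3.0,-2.7,0],"turn":0},{"translation":[3.0,-2.7,0],"turn":0},{"translation":[3.0,-2.7,0],"turn":0}]'
python3 -m crank '[{"translation":[3.0,-2.7,0],"turn":0},{"translation":[3.0,-2.7,0],"turn":0},{"translation":[0,0,4],"turn":0},{"translation":[0,0,4],"turn":0},{"translation":[0,0,0],"turn":0}]'
python3 - <<'E'
from bench import ctrl
import cv2, numpy as np
im=ctrl.capture('scene'); cv2.imwrite('pics/s1.png',cv2.resize(im[210:350,210:410,::-1],None,fx=4,fy=4))
for q in ['roof_lip','side_lip','tare_top','power_top','balance']:
    print(q,[(np.round(d['at'],4).tolist(),round(d['confidence'],2)) for d in ctrl.tip_of(q,'scene')[:2]])
E
```

```text
t: 3.0
ee_pos: [0.6169, -0.0069, 0.3015]
eef_rot: [[0.974, 0.225, 0.001], [0.225, -0.974, -0.0], [0.0, 0.0, -1.0]]
wrist_force: [0.9, -0.9, 0.0]
gripper_width: -0.002
t: 3.5
ee_pos: [0.6589, 0.0573, 0.2148]
eef_rot: [[0.974, 0.227, -0.011], [0.227, -0.974, -0.001], [-0.011, -0.001, -1.0]]
wrist_force: [-1.4, -1.2, -0.3]
gripper_width: 0.002
roof_lip []
side_lip [([0.616, 0.1762, 0.1239], 0.89)]
tare_top [([0.4336, 0.0782, 0.0756], 0.57)]
power_top [([0.4581, -0.0444, 0.0766], 0.64)]
balance [([0.5374, 0.0348, 0.0018], 0.68)]
```

View pics/s1.png

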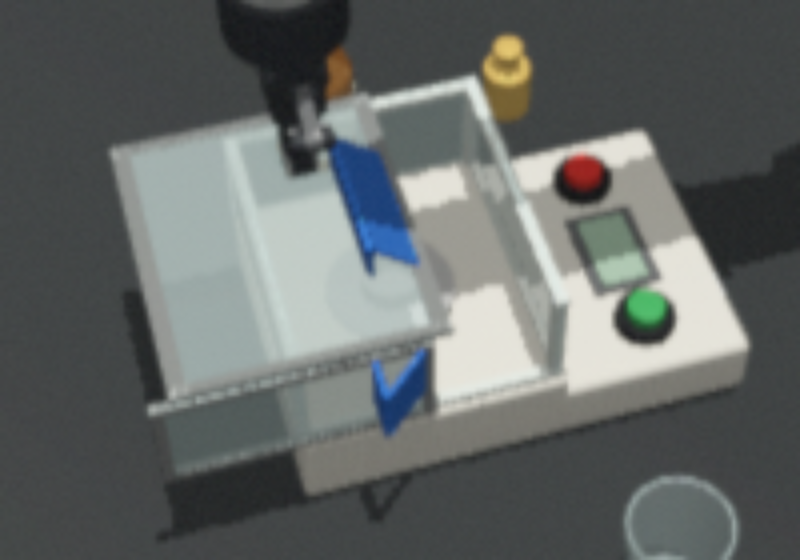

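The fingers (crop ~(300,160)) hang behind the roof lip's rear face with clear space. I'll lower them behind the lip.

```bash
python3 -m crank '[{"translation":[0,0,2],"turn":0},{"translation":[0,0,1.5],"turn":0},{"translation":[0,0,0],"turn":0},{"translation":[0,0,0],"turn":0}]'
```

```text
t: 4.2
ee_pos: [0.6623, 0.0579, 0.1866]
eef_rot: [[0.974, 0.226, -0.0], [0.226, -0.974, -0.0], [-0.0, 0.0, -1.0]]
wrist_force: [0.6, -0.6, 0.4]
gripper_width: 0.001
```

```bash
python3 -m crank '[{"translation":[0,0,1.5],"turn":0},{"translation":[0,0,0],"turn":0},{"translation":[-1.5,0,0],"turn":0},{"translation":[-1,0,0],"turn":0},{"translation":[-1,0,0],"turn":0}]'
python3 -m crank '[{"translation":[-1.2,0,0],"turn":0},{"translation":[-1.2,0,0],"turn":0},{"translation":[-1.2,0,0],"turn":0},{"translation":[-1,0,0],"turn":0},{"translation":[0,0,0],"turn":0}]'
```

```text
t: 4.7
ee_pos: [0.6282, 0.0503, 0.1714]
eef_rot: [[0.974, 0.226, 0.001], [0.226, -0.974, 0.0], [0.001, -0.0, -1.0]]
wrist_force: [2.1, 0.4, -0.9]
gripper_width: 0.0
t: 5.2
ee_pos: [0.582, 0.039, 0.1715]
eef_rot: [[0.974, 0.225, -0.001], [0.225, -0.974, -0.001], [-0.001, 0.001, -1.0]]
wrist_force: [-1.1, 0.9, 0.2]
gripper_width: 0.001
```

```bash
python3 -m crank '[{"translation":[-0.4,0,0],"turn":0},{"translation":[-0.4,0,0],"turn":0},{"translation":[0,0,0],"turn":0}]'
python3 -m crank '[{"translation":[-0.3,0,0],"turn":0},{"translation":[0,0,0],"turn":0}]'
python3 -m crank '[{"translation":[-0.2,0,0],"turn":0},{"translation":[0,0,0],"turn":0}]'
```

```text
t: 5.5
ee_pos: [0.5754, 0.0377, 0.1714]
eef_rot: [[0.974, 0.226, -0.0], [0.226, -0.974, -0.0], [-0.0, 0.0, -1.0]]
wrist_force: [0.2, 0.3, -0.5]
gripper_width: -0.002
t: 5.7
ee_pos: [0.5726, 0.0371, 0.1713]
eef_rot: [[0.974, 0.226, -0.0], [0.226, -0.974, -0.0], [-0.0, 0.0, -1.0]]
wrist_force: [0.4, 0.0, -0.4]
gripper_width: 0.002
t: 5.9
ee_pos: [0.5706, 0.0368, 0.1713]
eef_rot: [[0.974, 0.226, -0.0], [0.226, -0.974, -0.0], [-0.0, 0.0, -1.0]]
wrist_force: [0.2, -0.5, 0.4]
gripper_width: -0.002
```

```bash
python3 -m crank '[{"translation":[-0.3,0,0],"turn":0},{"translation":[0,0,0],"turn":0}]'
python3 -m crank '[{"translation":[-0.3,0,0],"turn":0},{"translation":[0,0,0],"turn":0}]'
python3 - <<'E'
from bench import ctrl
import cv2, numpy as np
im=ctrl.capture('scene'); cv2.imwrite('pics/s2.png',cv2.resize(im[210:350,210:410,::-1],None,fx=4,fy=4))
print([(np.round(d['at'],4).tolist(),round(d['confidence'],2)) for d in ctrl.tip_of('roof_lip','scene')[:2]])
E
```

```text
t: 6.1
ee_pos: [0.5685, 0.0364, 0.1714]
eef_rot: [[0.974, 0.226, 0.002], [0.226, -0.974, 0.0], [0.002, -0.0, -1.0]]
wrist_force: [4.5, -0.1, -1.4]
gripper_width: -0.004
t: 6.3
ee_pos: [0.5685, 0.0364, 0.1716]
eef_rot: [[0.974, 0.226, 0.009], [0.226, -0.974, 0.002], [0.009, -0.0, -1.0]]
wrist_force: [13.5, 2.3, -7.4]
gripper_width: -0.002
[([0.5529, 0.0392, 0.1708], 0.61)]
```

View pics/s2.png

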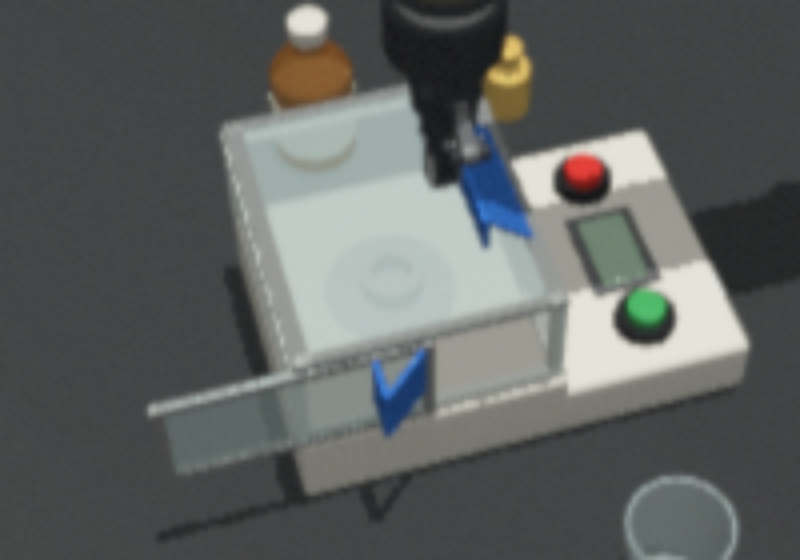

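The roof is at its stop: wrist force rose to 13.5 N with no motion, and the crop shows the pane edge meeting the front wall at about (550,300). Next is the side door lip, at about (395,390).

```bash
python3 -m crank '[{"translation":[1.5,0,0],"turn":0},{"translation":[1,0,-3],"turn":0},{"translation":[1.5,0,-3],"turn":0},{"translation":[1.5,-3,0],"turn":0},{"translation":[1.5,-3,0],"turn":0}]'
python3 -m crank '[{"translation":[2,-3,0],"turn":0},{"translation":[2,-3.0,0],"turn":0},{"translation":[0,-0.9,0],"turn":0},{"translation":[0,0,0],"turn":0},{"translation":[0,0,0],"turn":0}]'
python3 - <<'E'
from bench import ctrl
import cv2, numpy as np
im=ctrl.capture('scene'); cv2.imwrite('pics/s3.png',cv2.resize(im[210:350,210:410,::-1],None,fx=4,fy=4))
for c in ['scene','top']:
  if c=='top': ctrl.capture(c)
  for q in ['roof_lip','side_lip']:
    print(q,[(np.round(d['at'],4).tolist(),round(d['confidence'],2)) for d in ctrl.tip_of(q,c)[:2]])
E
```

```text
t: 6.9
ee_pos: [0.6198, 0.1091, 0.2321]
eef_rot: [[0.975, 0.223, -0.0], [0.223, -0.975, -0.001], [-0.001, 0.001, -1.0]]
wrist_force: [0.5, 1.0, -0.2]
gripper_width: -0.001
t: 7.4
ee_pos: [0.6425, 0.1844, 0.2309]
eef_rot: [[0.974, 0.225, -0.001], [0.225, -0.974, -0.002], [-0.002, 0.002, -1.0]]
wrist_force: [-1.1, -0.8, 1.0]
gripper_width: -0.001
roof_lip [([0.5542, 0.0345, 0.1677], 0.92), ([0.4339, 0.2563, 0.0035], 0.28)]
side_lip []
roof_lip [([0.558, 0.043, 0.1747], 0.95)]
side_lip []
```

View pics/s3.png

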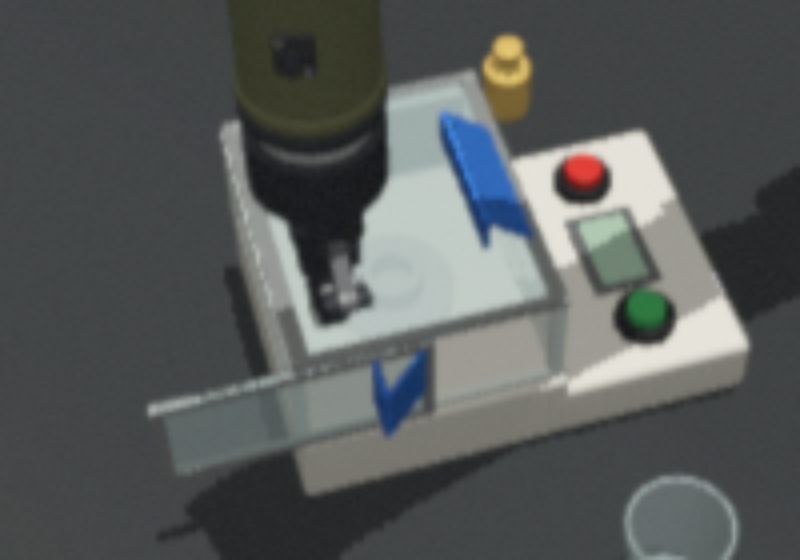

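```bash
python3 -m crank '[{"translation":[0,-1.1,0],"turn":0},{"translation":[0,0,3],"turn":0},{"translation":[0,0,2.5],"turn":0},{"translation":[0,0,0],"turn":0}]'
python3 -m crank '[{"translation":[0,0,1.5],"turn":0},{"translation":[0,0,1.5],"turn":0},{"translation":[0,0,1.4],"turn":0},{"translation":[0,0,0],"turn":0}]'
python3 - <<'E'
from bench import ctrl
import cv2, numpy as np
im=ctrl.capture('scene'); cv2.imwrite('pics/s4.png',cv2.resize(im[210:350,210:410,::-1],None,fx=4,fy=4))
E
```

```text
t: 8.1
ee_pos: [0.6379, 0.1964, 0.1724]
eef_rot: [[0.974, 0.227, -0.007], [0.227, -0.974, -0.002], [-0.007, 0.0, -1.0]]
wrist_force: [-0.6, -0.7, 0.8]
gripper_width: -0.002
t: 8.5
ee_pos: [0.6391, 0.196, 0.1296]
eef_rot: [[0.974, 0.226, -0.004], [0.226, -0.974, -0.001], [-0.004, 0.0, -1.0]]
wrist_force: [-0.1, -0.3, -0.5]
gripper_width: -0.001
```

View pics/s4.png

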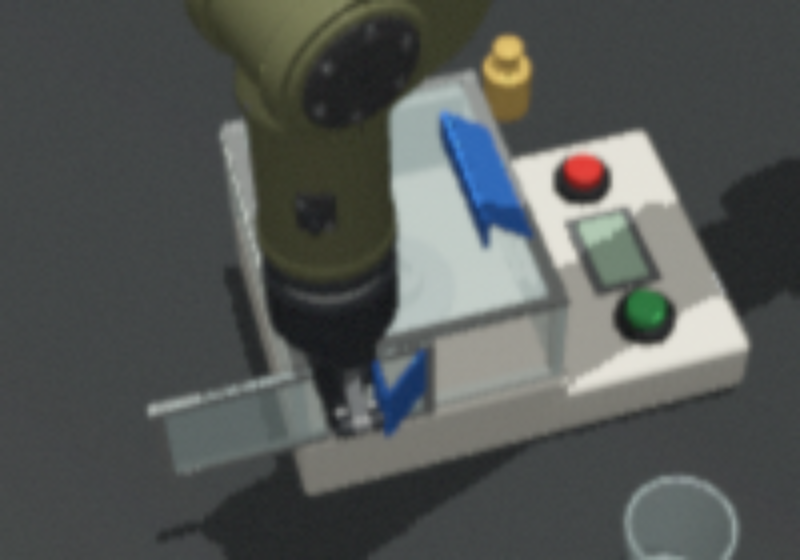

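The fingers (crop ~(350,410)) stand outside the door behind the blue lip, touching nothing. They need about 10.5 cm of travel toward the front.

```bash
python3 -m crank '[{"translation":[-1,0,0],"turn":0},{"translation":[-1,0,0],"turn":0},{"translation":[-1,0,0],"turn":0},{"translation":[-1,0,0],"turn":0},{"translation":[-1,0,0],"turn":0}]'
python3 -m crank '[{"translation":[-1,0,0],"turn":0},{"translation":[-1,0,0],"turn":0},{"translation":[-1,0,0],"turn":0},{"translation":[-1,0,0],"turn":0},{"translation":[0,0,0],"turn":0}]'
python3 -m crank '[{"translation":[-0.4,0,0],"turn":0},{"translation":[-0.4,0,0],"turn":0},{"translation":[0,0,0],"turn":0}]'
```

```text
t: 9.05
ee_pos: [0.5912, 0.1855, 0.133]
eef_rot: [[0.974, 0.226, 0.002], [0.226, -0.974, 0.0], [0.002, 0.0, -1.0]]
wrist_force: [1.9, 0.7, 1.4]
gripper_width: 0.001
t: 9.55
ee_pos: [0.5509, 0.1756, 0.132]
eef_rot: [[0.974, 0.226, -0.002], [0.226, -0.974, -0.002], [-0.002, 0.001, -1.0]]
wrist_force: [-0.2, -0.0, -0.2]
gripper_width: 0.001
t: 9.85
ee_pos: [0.5443, 0.1741, 0.132]
eef_rot: [[0.974, 0.226, -0.001], [0.226, -0.974, -0.001], [-0.001, 0.0, -1.0]]
wrist_force: [-0.9, -0.0, -1.0]
gripper_width: -0.0
```

```bash
python3 -m crank '[{"translation":[-0.4,0,0],"turn":0},{"translation":[-0.2,0,0],"turn":0},{"translation":[0,0,0],"turn":0}]'
python3 -m crank '[{"translation":[-0.3,0,0],"turn":0},{"translation":[0,0,0],"turn":0}]'
python3 -m crank '[{"translation":[-0.3,0,0],"turn":0},{"translation":[0,0,0],"turn":0}]'
```

```text
t: 10.15
ee_pos: [0.5386, 0.173, 0.1321]
eef_rot: [[0.974, 0.226, -0.001], [0.226, -0.974, -0.0], [-0.001, 0.0, -1.0]]
wrist_force: [0.3, -0.2, 0.1]
gripper_width: 0.001
t: 10.35
ee_pos: [0.5366, 0.1727, 0.1324]
eef_rot: [[0.974, 0.226, 0.001], [0.226, -0.974, 0.001], [0.001, -0.0, -1.0]]
wrist_force: [2.9, 1.6, -1.5]
gripper_width: 0.004
t: 10.55
ee_pos: [0.5365, 0.1727, 0.1328]
eef_rot: [[0.974, 0.226, 0.008], [0.226, -0.974, 0.003], [0.008, -0.001, -1.0]]
wrist_force: [11.4, 3.0, -7.5]
gripper_width: -0.001
```

The door is at its stop, with 11 N and no motion. I'll back off, rise and move over to the green button.

```bash
python3 -m crank '[{"translation":[1.5,0,0],"turn":0},{"translation":[0.4,0,-3],"turn":0},{"translation":[0,0,-4],"turn":0},{"translation":[0,0,-3],"turn":0},{"translation":[0,0,0],"turn":0}]'
python3 -m crank '[{"translation":[-3,1.4,0],"turn":0},{"translation":[-3,1.4,0],"turn":0},{"translation":[-3,1.4,0],"turn":0},{"translation":[-3,1.4,0],"turn":0},{"translation":[0,0,0],"turn":0}]'
python3 - <<'E'
from bench import ctrl
import numpy as np
s=ctrl.sense(); p=s['ee_pos']; R=np.array(s['eef_rot']); print(p, s['joints'])
print(R.T@(np.array([.4305,.078,.100])-p)*100)
E
```

```text
t: 11.05
ee_pos: [0.5534, 0.1775, 0.2371]
eef_rot: [[0.974, 0.226, 0.006], [0.226, -0.974, 0.002], [0.007, -0.0, -1.0]]
wrist_force: [0.0, 0.2, 0.2]
gripper_width: 0.004
t: 11.55
ee_pos: [0.4443, 0.0914, 0.2313]
eef_rot: [[0.975, 0.222, -0.003], [0.222, -0.975, -0.004], [-0.004, 0.003, -1.0]]
wrist_force: [0.3, -0.7, 1.0]
gripper_width: 0.002
[0.444272   0.09138827 0.23134574] [ 0.44823893 -0.08995904 -0.66496335  1.88759489 -0.05397205  1.32906833
 -1.54874335]
[-1.58876828  0.9602565  13.14381589]
```

```bash
python3 -m crank '[{"translation":[-1.6,1,0],"turn":0},{"translation":[0,0,3],"turn":0},{"translation":[0,0,3],"turn":0},{"translation":[0,0,3],"turn":0},{"translation":[0,0,0],"turn":0}]'
python3 -m crank '[{"translation":[0,0,1.6],"turn":0},{"translation":[0,0,0],"turn":0},{"translation":[0,0,0],"turn":0}]'
python3 - <<'E'
from bench import ctrl
import cv2, numpy as np
s=ctrl.sense(); p=s['ee_pos']; print(p,s['joints'])
im=ctrl.capture('scene'); cv2.imwrite('pics/s5.png',cv2.resize(im[210:350,210:410,::-1],None,fx=4,fy=4))
for q in ['roof_lip','side_lip','tare_top','power_top']:
    print(q,[(np.round(d['at'],4).tolist(),round(d['confidence'],2)) for d in ctrl.tip_of(q,'scene')[:2]])
E
```

```text
t: 12.05
ee_pos: [0.4307, 0.0812, 0.1384]
eef_rot: [[0.974, 0.227, -0.009], [0.227, -0.974, 0.0], [-0.009, -0.002, -1.0]]
wrist_force: [-0.1, -0.1, -0.0]
gripper_width: -0.003
t: 12.35
ee_pos: [0.4347, 0.0815, 0.1272]
eef_rot: [[0.974, 0.226, 0.0], [0.226, -0.974, 0.0], [0.0, -0.0, -1.0]]
wrist_force: [0.1, 0.8, -0.2]
gripper_width: 0.001
[0.43465816 0.08150358 0.12724371] [ 0.44697123 -0.0196236  -0.67788216  2.0513029  -0.0140282   1.10521235
 -1.56701162]
roof_lip [([0.5533, 0.0379, 0.1693], 0.66)]
side_lip [([0.5284, 0.1536, 0.1245], 0.85)]
tare_top [([0.4323, 0.0791, 0.077], 0.59)]
power_top [([0.4583, -0.045, 0.0768], 0.59)]
```

View pics/s5.png

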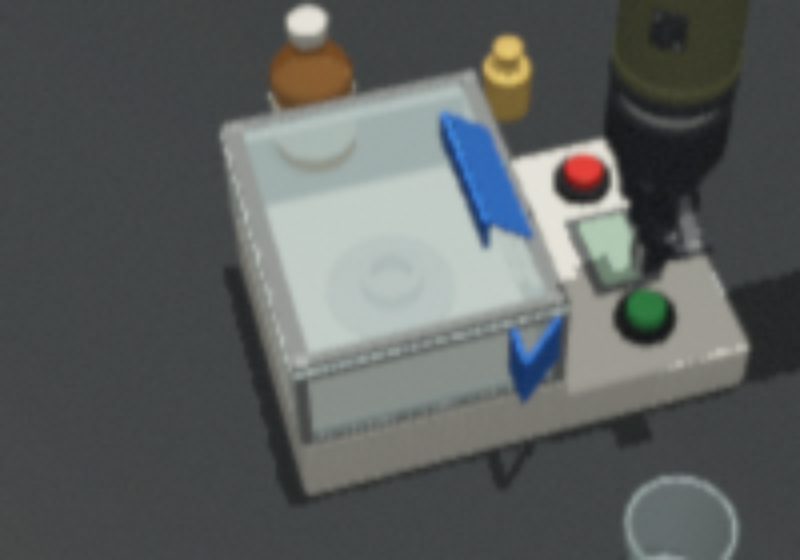

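Both panes show flush with the walls in the crop: the roof lip is at (490,180) and the door lip at (535,355). The fingers hang above the green button at (645,310), and red at (582,172) is well clear.

```bash
python3 -m crank '[{"translation":[-0.4,0.2,0],"turn":0},{"translation":[0,0,1.7],"turn":0},{"translation":[0,0,1.7],"turn":0},{"translation":[0,0,0],"turn":0},{"translation":[0,0,0],"turn":0}]'
python3 -m crank '[{"translation":[0,0,1],"turn":0},{"translation":[0,0,0.4],"turn":0},{"translation":[0,0,0],"turn":0},{"translation":[0,0,0],"turn":0}]'
```

```text
t: 13.1
ee_pos: [0.4306, 0.0781, 0.0925]
eef_rot: [[0.974, 0.226, -0.0], [0.226, -0.974, -0.0], [-0.0, -0.0, -1.0]]
wrist_force: [0.4, -0.6, -0.2]
gripper_width: 0.0
t: 13.5
ee_pos: [0.4308, 0.0783, 0.0783]
eef_rot: [[0.974, 0.226, -0.0], [0.226, -0.974, -0.0], [-0.0, -0.0, -1.0]]
wrist_force: [-0.2, -0.9, 0.0]
gripper_width: -0.004
```

```bash
python3 -m crank '[{"translation":[0,0,0.4],"turn":0},{"translation":[0,0,0],"turn":0}]'
python3 -m crank '[{"translation":[0,0,0.4],"turn":0},{"translation":[0,0,0],"turn":0}]'
python3 -m crank '[{"translation":[0,0,0.3],"turn":0},{"translation":[0,0,0],"turn":0},{"translation":[0,0,0],"turn":0}]'
```

```text
t: 13.7
ee_pos: [0.4313, 0.0783, 0.0745]
eef_rot: [[0.974, 0.226, 0.001], [0.226, -0.974, 0.0], [0.001, 0.0, -1.0]]
wrist_force: [1.5, 0.1, 3.1]
gripper_width: 0.0
t: 13.9
ee_pos: [0.4314, 0.0784, 0.071]
eef_rot: [[0.974, 0.226, 0.001], [0.226, -0.974, -0.0], [0.001, 0.0, -1.0]]
wrist_force: [-1.8, 0.0, 8.2]
gripper_width: -0.003
t: 14.2
ee_pos: [0.4316, 0.0784, 0.0706]
eef_rot: [[0.974, 0.226, 0.0], [0.226, -0.974, -0.002], [-0.0, 0.002, -1.0]]
wrist_force: [-11.1, -1.2, 31.7]
gripper_width: -0.005
```

The button is bottomed: z stopped at 0.0706 while the force rose to about 32 N. Now I'll release it and check.

```bash
python3 -m crank '[{"translation":[0,0,-1],"turn":0},{"translation":[0,0,-2],"turn":0},{"translation":[0,0,-4],"turn":0},{"translation":[0,0,-4],"turn":0},{"translation":[0,0,-4],"turn":0}]'
python3 -m crank '[{"translation":[0,4,-2],"turn":0},{"translation":[0,4,0],"turn":0},{"translation":[0,4,0],"turn":0},{"translation":[0,4,0],"turn":0},{"translation":[0,0,0],"turn":0}]'
python3 - <<'E'
from bench import ctrl
import cv2, numpy as np
s=ctrl.sense(); print(s['t'],s['ee_pos'],s['wrist_force'])
im=ctrl.capture('scene'); cv2.imwrite('pics/s6.png',cv2.resize(im[180:400,210:430,::-1],None,fx=2.7,fy=2.7))
for q in ['roof_lip','side_lip','tare_top','power_top','beaker','reagent','weight','ring']:
    print(q,[(np.round(d['at'],4).tolist(),round(d['confidence'],2)) for d in ctrl.tip_of(q,'scene')[:2]])
E
```

```text
t: 14.7
ee_pos: [0.4302, 0.0782, 0.2183]
eef_rot: [[0.974, 0.226, -0.001], [0.226, -0.974, -0.0], [-0.001, 0.0, -1.0]]
wrist_force: [1.0, 0.1, 0.0]
gripper_width: 0.003
t: 15.2
ee_pos: [0.4667, -0.084, 0.2363]
eef_rot: [[0.976, 0.217, -0.001], [0.217, -0.976, -0.001], [-0.001, 0.001, -1.0]]
wrist_force: [0.5, 0.1, -0.3]
gripper_width: 0.0
15.2 [ 0.46671516 -0.08399336  0.23626967] [ 0.46970505  0.08615646 -0.29351387]
roof_lip [([0.5556, 0.0378, 0.1692], 0.81)]
side_lip [([0.5263, 0.1532, 0.1268], 0.75)]
tare_top []
power_top [([0.4582, -0.0443, 0.0757], 0.52)]
beaker [([0.4317, 0.254, 0.0024], 0.75)]
reagent [([0.6563, -0.1494, 0.0006], 0.77)]
weight [([0.5052, -0.1825, 0.0052], 0.52), ([0.4137, -0.5513, 0.0037], 0.25)]
ring [([0.5303, 0.1518, 0.1258], 0.58)]
```

View pics/s6.png

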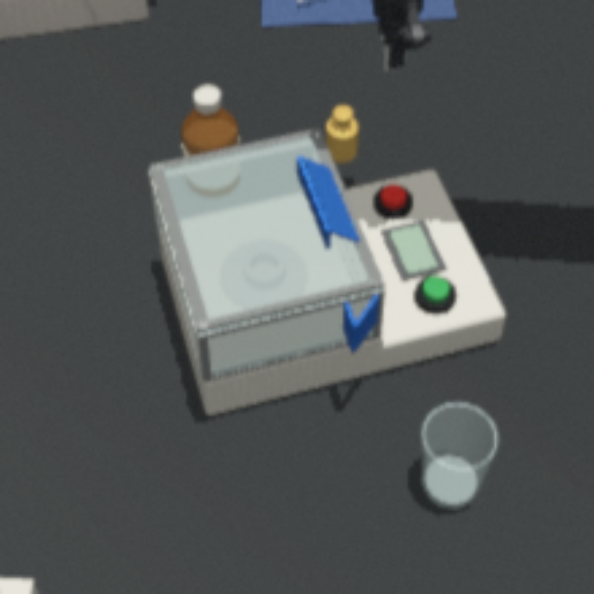

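The picture shows both panes shut, with lips at about (328,200) and (362,320). The green button is up at (436,290) and red is up at (393,197). The ring is on the pan at (265,268), and the beaker, bottle and weight haven't moved. The arm is clear.

```bash
python3 -c "from bench import ctrl; print(ctrl.sign_off())"
```

```text
the job is handed in; nothing more can be done
None
```

I pushed the roof and then the left side door shut by their blue lips, pressed the green tare button fully down and released it. I handed the job in at about 15 s; no verdict was reported.

**Shutting and pressing**
- **Roof and door:** each was pushed until it stopped moving while the wrist force rose, 13.5 N for the roof and 11.4 N for the door. Afterwards the measured lip positions matched the shut positions to within a few mm, which is about the networks' own accuracy.
- **Tare button:** it bottomed out with the fingertips at z 0.0706, about 6 mm below its rest height of 0.077, and the force rose to about 32 N.

**Last picture**
- Both panes were flush, both buttons were up, the ring was on the pan, and the arm was clear of everything with wrist force near zero.
- The beaker, bottle and weight measured within about 4 mm of where they started.

**Checks that failed or were not made**
- The network did not find the green button in the last picture and mistook the side lip for the ring, so I judged both by eye.
- I did not measure the timer, wrench and screwdriver again; the fingers were shut and the arm stayed at z 0.23 or above while moving across the bench.

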